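# Make room on the rail and hang up the ear defenders

### The job

First slide the ear defenders that already hang on the steel rail along to either end, until the headband is up against the upright there, without lifting them off the rail. Then hang the other pair, which stands on the bench, over the rail beside them, with the padded crown of its headband resting on the bar and one cup on each side, and leave both pairs hanging still. Leave everything else on the bench where it is.

Things in the scene. Friction and masses are not known exactly. Their poses are not given: they have to be found in the camera images.
- rail: fixed steel stand: horizontal round bar of 18 mm diameter along y, its top 158 mm above the bench, between two 20 x 20 mm uprights, inner faces at y = -110 and +110 mm, which rise 12 mm above the bar's top; flat feet 130 (x) x 40 (y) x 8 mm. Origin on the bench under the bar's middle; y along the bar, z up
- rail_mid (a point): the middle of the bar's length, on top of the bar (158 mm above the bench)
- muffs_hung: ear defenders hanging near the middle of the rail (mm): padded crown block 72 (x) x 36 (y) x 20, underside 135 and top 155 above the origin; a 24 wide band curves down from it to two grey cups at x = -88..-48 and 48..88, 64 wide in y, 72 high. x cup to cup, y across the band, z up; origin midway between the cups' lower edges. Rigid, 0.25 kg
- hung_crown (a point): centre of the underside of the hanging pair's crown, where it rests on the bar (135 mm above its origin)
- muffs_loose: identical second pair, standing on its cups on the bench (mm): padded crown block 72 (x) x 36 (y) x 20, underside 135 and top 155 above the origin; a 24 wide band curves down from it to two grey cups at x = -88..-48 and 48..88, 64 wide in y, 72 high. x cup to cup, y across the band, z up; origin midway between the cups' lower edges. Rigid, 0.25 kg
- loose_crown (a point): centre of the underside of the second pair's crown (135 mm above its origin)
- carburettor: bystander: aluminium carburettor with a round black top and a side stub, about 75 x 50 mm, 66 mm high, origin at the centre of its base
- jar: bystander: jar of 64 mm diameter, 90 mm high, origin at the centre of its base
- wrench: bystander: steel spanner lying on the bench, 170 mm long along its x, origin under its middle
- screwdriver: bystander: screwdriver lying on the bench, 200 mm long along its x, origin under its middle
Not all that is in view belongs to the job. Leave any pink or red look-alike of the muffs_hung alone.

How it is judged (in metres and radians):
On the way, in this order (a step that is already met when the one before it is completed fails the run):
1. the hanging pair has been slid to one end of the rail, still hanging ((y of hung_crown in the frame of rail above 0.078 m or y of hung_crown in the frame of rail below -0.078 m) and z of hung_crown in the frame of rail between 0.146 and 0.17 m and x of hung_crown in the frame of rail between -0.03 and 0.03 m and y of hung_crown in the frame of rail between -0.108 and 0.108 m and angle between muffs_hung's own z axis and vertical below 0.3 rad and angle between the y axis of muffs_hung and the y axis of rail, either way round below 0.4 rad), for 0.2 s.
2. the second pair's crown is on the bar with a cup on each side (z of loose_crown in the frame of rail between 0.146 and 0.17 m and x of loose_crown in the frame of rail between -0.03 and 0.03 m and y of loose_crown in the frame of rail between -0.108 and 0.108 m and angle between muffs_loose's own z axis and vertical below 0.3 rad and angle between the y axis of muffs_loose and the y axis of rail, either way round below 0.4 rad), for 0.2 s.
At the end, for the whole second after the job is handed in: both pairs hang still on the bar between the uprights, a cup each side: crown within 12 mm of resting height and 30 mm of the bar sideways, tilt under 0.3 rad, across the bar within 0.4 rad; the first pair's crown centre 72 mm or more from the rail's middle (it meets the upright at 92) (all of step 2 and (y of hung_crown in the frame of rail above 0.072 m or y of hung_crown in the frame of rail below -0.072 m) and z of hung_crown in the frame of rail between 0.146 and 0.17 m and x of hung_crown in the frame of rail between -0.03 and 0.03 m and y of hung_crown in the frame of rail between -0.108 and 0.108 m and angle between muffs_hung's own z axis and vertical below 0.3 rad and angle between the y axis of muffs_hung and the y axis of rail, either way round below 0.4 rad and linear speed of each of muffs_hung, muffs_loose below 0.03 m/s and angular speed of each of muffs_hung, muffs_loose below 0.3 rad/s); the robot touches nothing.
It fails at once if the hanging pair is lifted or knocked off the rail (crown more than 20 mm above or below the bar's top, or 40 mm sideways of the bar) (z of hung_crown in the frame of rail above 0.178 m or z of hung_crown in the frame of rail below 0.138 m or x of hung_crown in the frame of rail above 0.04 m or x of hung_crown in the frame of rail below -0.04 m).
It fails at once if a bystander (carburettor, jar, spanner, screwdriver) is moved more than 30 mm (distance of any of carburettor, jar, wrench, screwdriver from where it was at the start of the episode above 0.03 m).
It also fails if it takes over 61 s, if anything falls off the work surface, if the arm or the gripper's body presses on something with over 40 N, if the wrist force passes 120 N, or if a joint passes its speed limit or range.

### The arm

A 6-joint arm with a two-finger parallel gripper is mounted at the origin on the work surface. World frame = base frame: x ahead of the robot, y to its left, z up, the work surface at z = 0. Lengths are in mm, angles in rad, forces in N, time in s.
With the tool pointing down it reaches from about 350 to 975 mm from the base axis. Payload 7.1 kg.
Tool frame: the origin (TCP) lies midway between the tips of the shut fingers; the grasp point (between the pads) lies 19 mm behind it; z points along the fingers, y is the line along which they close (so a half turn about z gives the same grasp; the last joint's range is limited). The gripper opens to 88 mm and grips with 3 to 60 N. Pads are 20 mm wide; open, the fingers measure 115 mm over their backs; the gripper's body (75 mm by 178 mm) begins 61 mm behind the grasp point.
Start: joints at [1.215, 0.423, 1.63, -0, 1.089, -0.019], TCP at [206.511, 589.88, 222.675] pointing down, gripper open.
Joint ranges: [-3, 3], [-0.9, 2.11], [0.09, 2.58], [-1.31, 4.45], [0.11, 2.69], [-2.54, 2.54]. Speed limits (rad/s): [2.39, 2.39, 3.01, 3.14, 3.14, 3.14].

### API

Orientations are given as a rotation vector (axis times angle).
In Python, from workcell import ctrl gives the robot as it stands.
- The arm moves only by the shell command python3 -m pendant 'ROWS'. ROWS is a JSON object of lists of equal length, an entry for each row: "grip": the opening, from -1 (shut) to 1 (fully open); "linear": the shift along the tool's x, y, z in mm, a list of three; "angular": the turn, a rotation vector about the tool's x, y, z in rad, a list of three. In form: {"grip": [grip, ...], "linear": [[tx, ty, tz], ...], "angular": [[ax, ay, az], ...]}. A call has 1 to 12 rows; each row shifts and turns the commanded pose from where the row before left it, along the tool's axes as they then stand; what a row does not reach is not made up. A row lasts 1/12 s, in which the tool goes at most 41.7 mm and 7.16 degrees, less where a joint would pass 70% of its speed; a pose out of reach is approached as far as the arm can. A call with a gripper value outside its range is refused whole. The fingers move at their own pace and stop on an object; the grip force is fixed at half the most. Time passes only in rows, so rows that do not move let the fingers close. It gives the time, the measured TCP pose, the force, the opening and the grip force at its end, in the units of the state.
- ctrl.get_obs(): the state, without advancing time (a new reading comes with each control period).
- ctrl.get_image(name): name is "scene" or "side" or "wrist"; returns the picture (400x640x3 uint8, red, green, blue); there is no depth.
- ctrl.camera_params(name): a dict with "vfov" (degrees; the focal length in pixels is half the picture's height over the tangent of half this angle, whatever the lens; pixels are square), "cx", "cy" (the principal point, pixels), "R" (3x3) and "t" (3): a world point X has camera coordinates R X + t; the wrist camera has in their place "T_tool_cam" (4x4, takes a point from camera to tool coordinates, whose origin is the TCP and whose axes are the flange's). Camera axes: x right, y down, z forward; pixel columns grow to the right and rows downward; lengths in mm; the calibration is good to about 2 mm. A picture is of the moment at which its call begins: read the wrist's pose just before it. camera_params takes no time and is no camera call.
- ctrl.close_job(): hands the job in; it is judged then, once.
The state is a dict: "t": time; "qpos": joint angles; "qvel": joint speeds; "joint_torque": joint torques, N m; "ee_pos": TCP position; "orientation": TCP orientation; "ft_force": force on the tool from outside, world axes, zero at the start; "moment": the same for the moment, N m; "width": finger opening in mm; "grasp_force": force on a finger pad.
Only numpy, scipy, OpenCV 4.12 (cv2) and the standard library are available. Lean on these libraries where they do the work, as an engineer would, in place of code of your own. Each camera call takes 0.05 s, during which the arm holds its last target. There are 200 camera calls.

## Working session

There is one attempt and no reset: what is moved stays moved. The work goes in short steps, Python scripts to look and compute and a shell command to move; the robot and the scene stay as the last step left them, time stands still between calls to the robot, and variables do not carry over. Pictures are saved under pics/ and viewed, at most 10 in all, crops included, and the job is handed in when it is done.

```bash
mkdir -p pics; ls
python3 - <<'E'
from workcell import ctrl
import cv2,numpy as np
for n in ("scene","side"):
    im=ctrl.get_image(n); cv2.imwrite(f"pics/{n}0.png",im[:,:,::-1]); p=ctrl.camera_params(n); print(n,p)
print(ctrl.camera_params("wrist")); print(ctrl.get_obs())
E
```

```text
pics
scene {'vfov': 54.90853700396213, 'cx': 317.4548400512669, 'cy': 200.258968645589, 'R': array([[-0.46031831,  0.8877116 , -0.00866933],
       [ 0.67657517,  0.34447863, -0.65083063],
       [-0.5747635 , -0.30545471, -0.75917346]]), 't': array([ 163.49367632, -313.44798396, 1577.07462206])}
side {'vfov': 47.23490064331081, 'cx': 321.9839522118582, 'cy': 201.25353752064365, 'R': array([[ 0.90965159, -0.4153673 , -0.00199749],
       [-0.32013168, -0.69800582, -0.64054944],
       [ 0.26466903,  0.58331628, -0.76791433]]), 't': array([-408.60966226,  333.00232339, 1190.20783439])}
{'vfov': 66.21082755887718, 'cx': 323.7616943821326, 'cy': 196.5929415056473, 'T_tool_cam': array([[ 1.52669835e-03, -9.64478651e-01, -2.64156395e-01,
         7.16610938e+01],
       [ 9.99998247e-01,  1.18602061e-03,  1.44915707e-03,
        -4.83891555e-01],
       [-1.08438613e-03, -2.64158144e-01,  9.64478771e-01,
        -1.61426939e+02],
       [ 0.00000000e+00,  0.00000000e+00,  0.00000000e+00,
         1.00000000e+00]])}
{'t': 0.1, 'qpos': array([ 1.21497840e+00,  4.23796991e-01,  1.63058125e+00, -3.74718766e-05,
        1.08861185e+00, -1.90192219e-02]), 'qvel': array([-0.00169832, -0.0024436 ,  0.00054798, -0.0012468 , -0.00016037,
       -0.00157684]), 'joint_torque': array([ 4.44158413e-04, -5.45614314e+01, -2.74323857e+01,  6.45588362e-02,
        1.88683852e-02, -3.96240625e-05]), 'ee_pos': array([206.36679475, 589.42401209, 221.97179813]), 'orientation': array([-5.26480012e-01, -3.09693194e+00,  2.16621381e-03]), 'ft_force': array([ 0.55407294, -0.02923565,  0.38334715]), 'moment': array([ 0.04030557,  0.00981514, -0.02648654]), 'grasp_force': 0.0, 'width': 87.74101568520146}
```

View pics/scene0.png

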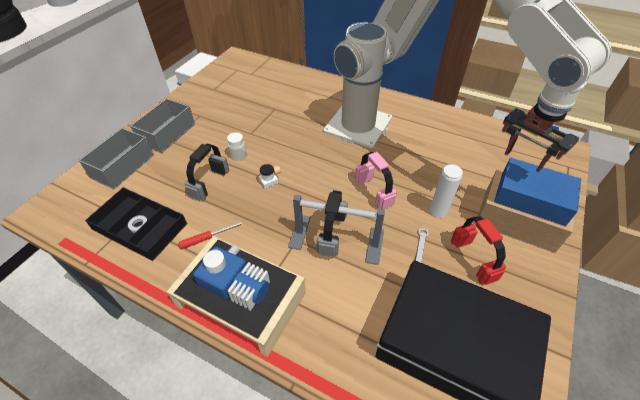

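View pics/side0.png

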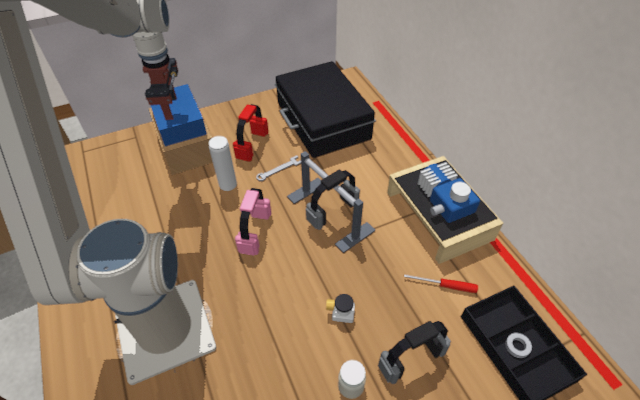

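Candidates for the ear defenders:
- Grey/black pair on the rail, scene (333,220), side (332,195).
- Grey/black pair standing, scene (207,170), side (415,350).
- Pink pair (376,178) and red pair (482,248).

The two grey pairs match the description, since it says grey cups. Pink and red are look-alikes. I'll confirm with one enlarged crop.

Run:
```python
import cv2,numpy as np
a=cv2.imread("pics/scene0.png");b=cv2.imread("pics/side0.png")
def c(im,x,y,w,h): 
    k=cv2.resize(im[y:y+h,x:x+w],(400,300),interpolation=cv2.INTER_CUBIC)
    for i in range(0,w,10):
        cv2.line(k,(i*400//w,0),(i*400//w,8 if (x+i)%50 else 16),(0,255,255),1)
    for i in range(0,h,10):
        cv2.line(k,(0,i*300//h),(8 if (y+i)%50 else 16,i*300//h),(0,255,255),1)
    return k
out=np.vstack([np.hstack([c(a,280,180,120,90),c(a,160,130,100,75)]),np.hstack([c(b,280,140,120,90),c(b,360,310,110,82)])])
cv2.imwrite("pics/crop0.png",out)
```

```text
(no output)
```

View pics/crop0.png

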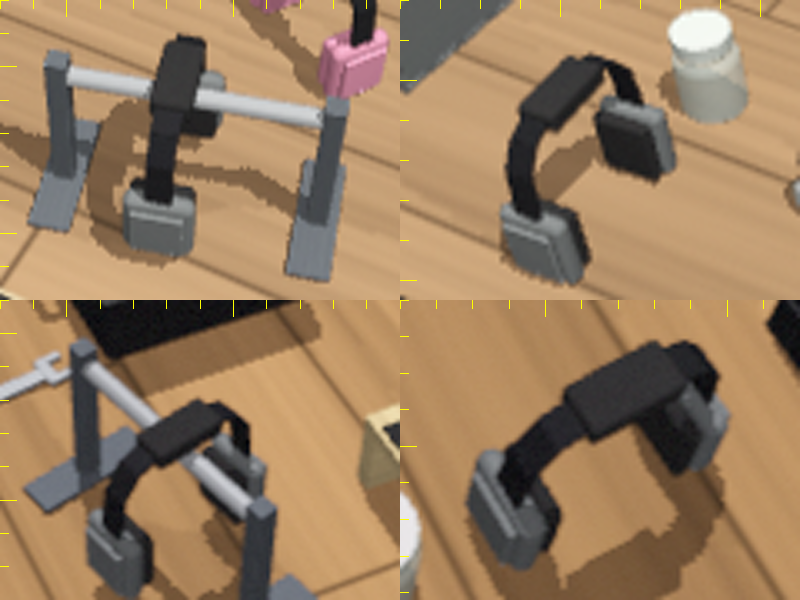

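The crop confirms both grey pairs: hung crown at scene (334,203), loose crown at scene (301-160→~(201,153)), no pink or red parts. Next I'll turn these pixels into positions.

```bash
cat > h.py <<'E'
from workcell import ctrl
import cv2,numpy as np
def ray(n,p):
    c=ctrl.camera_params(n); f=200/np.tan(np.radians(c["vfov"]/2))
    d=c["R"].T@np.array([(p[0]-c["cx"])/f,(p[1]-c["cy"])/f,1]); return -c["R"].T@c["t"],d
def plane(n,p,z):
    o,d=ray(n,p); return (o+d*(z-o[2])/d[2]).round(1)
def tri(p,q):
    o,d=ray("scene",p);o2,e=ray("side",q)
    s=np.linalg.lstsq(np.c_[d,-e],o2-o,rcond=None)[0]
    A,B=o+s[0]*d,o2+s[1]*e; return ((A+B)/2).round(1),round(np.linalg.norm(A-B),1)
E
python3 - <<'E'
from h import *
a1=lambda u,v:(280+.3*u-.3,180+.3*v-.3)
a2=lambda u,v:(160+.25*(u-400)-.4,130+.25*v-.4)
b1=lambda u,v:(280+.3*u-.3,140+.3*(v-300)-.3)
b2=lambda u,v:(360+.275*(u-400)-.4,310+.2733*(v-300)-.4)
print("upr-y",tri(a1(57,58),b1(262,508)),plane("scene",a1(57,58),170),plane("side",b1(262,508),170))
print("upr+y",tri(a1(336,105),b1(84,350)),plane("scene",a1(336,105),170),plane("side",b1(84,350),170))
print("loose scene top",[plane("scene",a2(*p),155) for p in((523,97),(575,57),(606,66),(560,113))])
print("loose side top",[plane("side",b2(*p),155) for p in((566,388),(656,342),(693,376),(590,430))])
print("hung scene top",[plane("scene",a1(*p),178) for p in((155,92),(178,38),(204,40),(190,100))])
print("hung side top",[plane("side",b1(*p),178) for p in((138,438),(200,403),(222,420),(160,455))])
# jar, carb
print("jar",plane("scene",(236,140),90),plane("side",(352,370),90),"carb",plane("scene",(267,170),66),plane("side",(344,303),66),"sd",plane("scene",(195,240),10),plane("scene",(242,224),10))
print("pink",plane("scene",(376,162),150))
E
```

```text
upr-y (array([583. ,  53.4, 166.6]), np.float64(0.2)) [585.6  55.  170. ] [581.4  51.1 170. ]
upr+y (array([523. , 284.5, 166. ]), np.float64(0.7)) [525.9 285.5 170. ] [521.7 280.3 170. ]
loose scene top [array([ 569. , -348.4,  155. ]), array([ 511.3, -341.6,  155. ]), array([ 508.6, -311.8,  155. ]), array([ 570.4, -309.7,  155. ])]
loose side top [array([ 507.2, -320.2,  155. ]), array([ 573.8, -317.8,  155. ]), array([ 582.2, -346.1,  155. ]), array([ 506.6, -348.9,  155. ])]
hung scene top [array([587.2, 149.2, 178. ]), array([524.7, 139.9, 178. ]), array([516.7, 160.7, 178. ]), array([581.8, 178.5, 178. ])]
hung side top [array([518.5, 156.9, 178. ]), array([583.7, 171.6, 178. ]), array([591.9, 145.9, 178. ]), array([527.2, 131.8, 178. ])]
jar [ 388.7 -310.7   90. ] [ 376.1 -323.5   90. ] carb [ 448.1 -145.2   66. ] [ 439.6 -156.3   66. ] sd [ 765.2 -215.7   10. ] [ 647.1 -121.1   10. ]
pink [329.4 196.1 150. ]
```

```bash
python3 -m pendant '{"grip":[1,1,1,1,1,1,1,1],"linear":[[0,0,-15],[0,0,-15],[0,0,-15],[0,0,-15],[0,0,-15],[0,0,-15],[0,0,-15],[0,0,-15]],"angular":[[0,0,0.122],[0,0,0.122],[0,0,0.122],[0,0,0.122],[0,0,0.122],[0,0,0.122],[0,0,0.122],[0,0,0.122]]}'
```

```text
t: 0.77
ee_pos: [206.4, 589.5, 342.9]
orientation: [1.924, 2.483, -0.002]
ft_force: [0.3, 0.1, -0.4]
width: 88.0
grasp_force: 0.0
```

```bash
python3 -m pendant '{"grip":[1,1,1,1,1,1,1,1,1,1,1,1],"linear":[[-30,14,0],[-30,14,0],[-30,14,0],[-30,14,0],[-30,14,0],[-30,14,0],[-30,14,0],[-30,14,0],[-30,14,0],[-30,14,0],[-30,14,0],[-30,14,0]],"angular":[[0,0,0],[0,0,0],[0,0,0],[0,0,0],[0,0,0],[0,0,0],[0,0,0],[0,0,0],[0,0,0],[0,0,0],[0,0,0],[0,0,0]]}'
```

```text
t: 1.77
ee_pos: [461.4, 283.1, 342.4]
orientation: [-1.917, -2.489, 0.001]
ft_force: [-0.1, 0.3, -0.1]
width: 87.7
grasp_force: 0.0
```

```bash
python3 -m pendant '{"grip":[1,1,1,1,1,1],"linear":[[-27,12,0],[-27,12,0],[-27,12,0],[-27,12,0],[-27,12,0],[0,0,0]],"angular":[[0,0,0],[0,0,0],[0,0,0],[0,0,0],[0,0,0],[0,0,0]]}'
python3 - <<'E'
from h import *
o=ctrl.get_obs(); np.savez("w1.npz",p=o["ee_pos"],r=o["orientation"]); print(o["t"],o["ee_pos"],o["orientation"],o["ft_force"])
im=ctrl.get_image("wrist"); cv2.imwrite("pics/w1.png",im[:,:,::-1])
E
```

```text
t: 2.27
ee_pos: [555.6, 165.9, 342.1]
orientation: [1.921, 2.485, -0.001]
ft_force: [0.4, 0.4, -0.4]
width: 87.5
grasp_force: 0.0
2.2667 [555.55470191 165.94415398 342.14458883] [ 1.92075047e+00  2.48454816e+00 -1.40141230e-03] [ 0.38689486  0.35108193 -0.36145901]
```

View pics/w1.png

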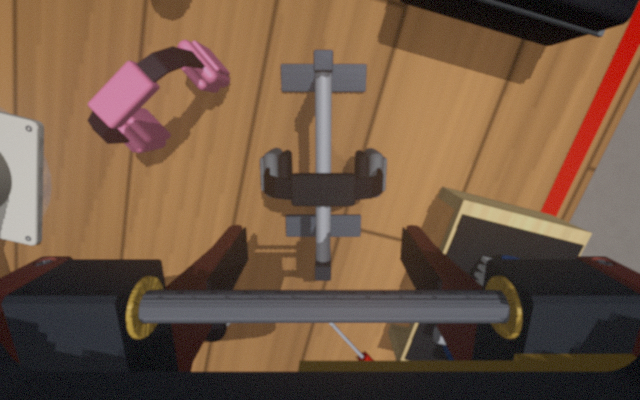

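Wrist view: the rail runs vertically from upright (323,60) to (322,270), and the hung crown is at (325,189). The pink look-alike is off to the left.

```bash
cat >> h.py <<'E'
from scipy.spatial.transform import Rotation as Ro
def wplane(f,p,z):
    w=np.load(f);c=ctrl.camera_params("wrist");T=c["T_tool_cam"];fl=200/np.tan(np.radians(c["vfov"]/2))
    Rt=Ro.from_rotvec(w["r"]).as_matrix()
    d=Rt@T[:3,:3]@np.array([(p[0]-c["cx"])/fl,(p[1]-c["cy"])/fl,1]);o=Rt@T[:3,3]+w["p"]
    return (o+d*(z-o[2])/d[2])[:2].round(1)
E
python3 - <<'E'
from h import *
a=wplane("w1.npz",(323,61),170);b=wplane("w1.npz",(322.5,270),170)
v=a-b;L=np.linalg.norm(v);m=(a+b)/2;u=v/L
print(a,b,L,"mid",m,"yaw",np.degrees(np.arctan2(-v[0],v[1])))
R=np.c_[[u[1],-u[0]],u]
for p in((293,174),(356,173),(357,205),(293,205)):
    print(wplane("w1.npz",p,178),R.T@(wplane("w1.npz",p,178)-m))
w=np.load("w1.npz");print("tool y",Ro.from_rotvec(w["r"]).as_matrix()[:,1], "tcp in rail",R.T@(w["p"][:2]-m))
E
```

```text
[524.5 283.5] [582.8  57.7] 233.20490989685445 mid [553.65 170.6 ] yaw 14.477200719405303
[522.  165.1] [-32.01999479   2.58697383]
[587.4 183.3] [35.853276    3.85941703]
[598.6 149. ] [ 38.12282513 -32.15140283]
[529.9 131.1] [-32.87066299 -32.30838923]
tool y [9.67769276e-01 2.51838498e-01 8.57746891e-06] tcp in rail [ 0.68028528 -4.9841753 ]
```

```bash
python3 -m pendant '{"grip":[-0.5,-0.5,-0.5,-0.5,-0.5,-0.5,-0.5,-0.5,-0.5,-0.5],"linear":[[-30,0,0],[-30,0,0],[0,0,30],[0,0,30],[0,0,30],[0,0,30],[0,0,25],[0,0,20],[0,0,13],[0,0,0]],"angular":[[0,0,0],[0,0,0],[0,0,0],[0,0,0],[0,0,0],[0,0,0],[0,0,0],[0,0,0],[0,0,0],[0,0,0]]}'
```

```text
t: 3.15
ee_pos: [565.8, 112.1, 161.5]
orientation: [-1.913, -2.486, 0.007]
ft_force: [-0.1, -0.4, -0.2]
width: 24.7
grasp_force: 0.0
```

```bash
python3 -m pendant '{"grip":[-0.5,-0.5,-0.5,-0.5,-0.5,-0.5,-0.5,-0.5,-0.5,-0.5,-0.5,-0.5],"linear":[[5,0,0],[5,0,0],[5,0,0],[5,0,0],[5,0,0],[5,0,0],[5,0,0],[5,0,0],[5,0,0],[5,0,0],[0,0,0],[0,0,0]],"angular":[[0,0,0],[0,0,0],[0,0,0],[0,0,0],[0,0,0],[0,0,0],[0,0,0],[0,0,0],[0,0,0],[0,0,0],[0,0,0],[0,0,0]]}'
python3 - <<'E'
from h import *
a=ctrl.get_image("scene")[150:290,260:420,::-1]; b=ctrl.get_image("side")[110:250,250:410,::-1]
cv2.imwrite("pics/push1.png",np.hstack([cv2.resize(x,(400,350),interpolation=cv2.INTER_CUBIC) for x in(a,b)]))
E
```

```text
t: 4.15
ee_pos: [555.2, 160.4, 164.3]
orientation: [-1.916, -2.488, 0.001]
ft_force: [0.0, -0.4, 0.7]
width: 21.6
grasp_force: 0.0
```

View pics/push1.png

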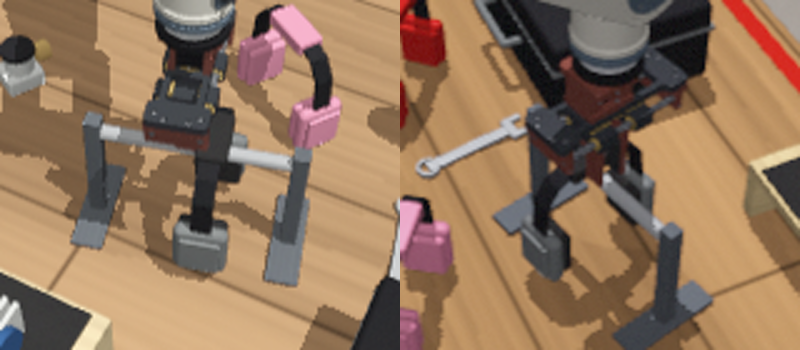

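The push is working: the crown has slid to the middle-right (scene crop (215,135)), upright and square. I'll continue.

```bash
python3 -m pendant '{"grip":[-0.5,-0.5,-0.5,-0.5,-0.5,-0.5,-0.5,-0.5,-0.5,-0.5,-0.5,-0.5],"linear":[[6,0,0],[6,0,0],[6,0,0],[6,0,0],[6,0,0],[6,0,0],[6,0,0],[6,0,0],[4,0,0],[4,0,0],[3,0,0],[0,0,0]],"angular":[[0,0,0],[0,0,0],[0,0,0],[0,0,0],[0,0,0],[0,0,0],[0,0,0],[0,0,0],[0,0,0],[0,0,0],[0,0,0],[0,0,0]]}'
```

```text
t: 5.25
ee_pos: [540.7, 217.4, 164.7]
orientation: [-1.917, -2.489, -0.001]
ft_force: [0.4, -0.4, -1.0]
width: 21.8
grasp_force: 0.0
```

```bash
python3 -m pendant '{"grip":[-0.5,-0.5,-0.5,-0.5,-0.5,-0.5],"linear":[[2,0,0],[2,0,0],[2,0,0],[2,0,0],[1,0,0],[0,0,0]],"angular":[[0,0,0],[0,0,0],[0,0,0],[0,0,0],[0,0,0],[0,0,0]]}'
python3 - <<'E'
from h import *
a=ctrl.get_image("scene")[150:290,260:420,::-1]; b=ctrl.get_image("side")[110:250,250:410,::-1]
cv2.imwrite("pics/push2.png",np.hstack([cv2.resize(x,(400,350),interpolation=cv2.INTER_CUBIC) for x in(a,b)]))
E
```

```text
t: 5.75
ee_pos: [538.5, 225.7, 164.7]
orientation: [1.917, 2.489, 0.0]
ft_force: [0.2, 0.7, 0.6]
width: 22.2
grasp_force: 0.4
```

View pics/push2.png

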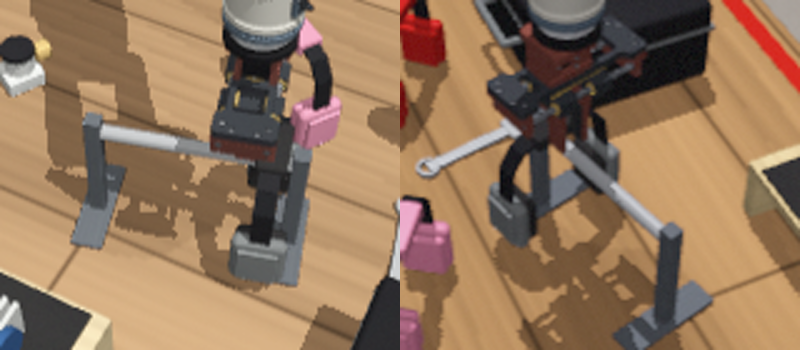

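The pair is almost at the far upright, with no reaction force yet. A few more mm.

```bash
python3 -m pendant '{"grip":[-0.5,-0.5,-0.5,-0.5,-0.5],"linear":[[1,0,0],[1,0,0],[1,0,0],[1,0,0],[0,0,0]],"angular":[[0,0,0],[0,0,0],[0,0,0],[0,0,0],[0,0,0]]}'
```

```text
t: 6.27
ee_pos: [537.5, 229.2, 164.7]
orientation: [1.917, 2.489, -0.001]
ft_force: [1.9, -3.3, 0.9]
width: 22.1
grasp_force: 2.0
```

The force along the rail rose to 3.8 N, so the crown is against the upright. I'll back off, rise and check from above.

```bash
python3 -m pendant '{"grip":[-0.5,-0.5,-0.5,-0.5,1,1,1,1,1,1,1,1],"linear":[[-2,0,0],[-6,0,0],[-12,0,0],[-20,0,0],[0,0,-25],[0,0,-30],[0,0,-30],[0,0,-30],[0,0,-30],[0,0,-30],[-20,0,0],[0,0,0]],"angular":[[0,0,0],[0,0,0],[0,0,0],[0,0,0],[0,0,0],[0,0,0],[0,0,0],[0,0,0],[0,0,0],[0,0,0],[0,0,0],[0,0,0]]}'
python3 - <<'E'
from h import *
o=ctrl.get_obs(); np.savez("w2.npz",p=o["ee_pos"],r=o["orientation"])
im=ctrl.get_image("wrist"); a=ctrl.get_image("scene")[170:290,280:400]
im=im[:,:,::-1].copy(); im[280:400,0:120]=a[:,:,::-1]; cv2.imwrite("pics/w2.png",im)
E
```

```text
t: 7.27
ee_pos: [554.2, 169.3, 341.9]
orientation: [1.916, 2.485, 0.005]
ft_force: [-1.1, 0.0, -0.3]
width: 71.7
grasp_force: 0.0
```

View pics/w2.png

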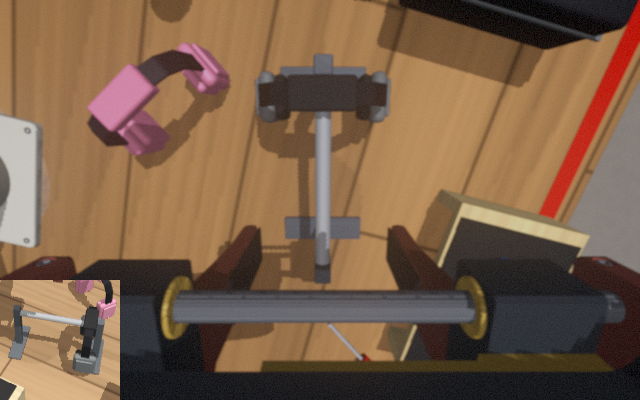

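The hung pair sits square against the upright, crown at (323,92). Now over to the loose pair.

```bash
python3 -m pendant '{"grip":[1,1,1,1,1,1,1,1,1,1,1,1],"linear":[[-20,-6,0],[-40,-11,0],[-40,-11,0],[-40,-11,0],[-40,-12,0],[-40,-12,0],[-40,-12,0],[-40,-12,0],[-40,-12,0],[-40,-12,0],[-40,-12,0],[-40,-12,0]],"angular":[[0,0,0],[0,0,0],[0,0,0],[0,0,0],[0,0,0],[0,0,0],[0,0,0],[0,0,0],[0,0,0],[0,0,0],[0,0,0],[0,0,0]]}'
```

```text
t: 8.37
ee_pos: [538.7, -308.5, 338.1]
orientation: [-1.916, -2.487, -0.0]
ft_force: [1.5, 0.2, 0.2]
width: 87.5
grasp_force: 0.0
```

```bash
python3 -m pendant '{"grip":[1,1,1,1,1,1,1,1,1,1,1,1],"linear":[[0,0,0],[0,0,0],[0,0,0],[0,0,0],[0,0,0],[0,0,0],[0,0,0],[0,0,0],[0,0,0],[0,0,0],[0,0,0],[0,0,0]],"angular":[[0,0,0.12],[0,0,0.12],[0,0,0.12],[0,0,0.12],[0,0,0.12],[0,0,0.12],[0,0,0.12],[0,0,0.12],[0,0,0.12],[0,0,0.12],[0,0,0.12],[0,0,0.12]]}'
```

```text
t: 9.37
ee_pos: [539.2, -306.4, 337.9]
orientation: [-3.082, -0.597, 0.003]
ft_force: [-0.5, 0.1, -0.1]
width: 87.5
grasp_force: 0.0
```

```bash
python3 -m pendant '{"grip":[1,1,1,1,1],"linear":[[0,0,0],[0,0,0],[0,0,0],[0,0,0],[0,0,0]],"angular":[[0,0,0.1],[0,0,0.1],[0,0,0.1],[0,0,0.1],[0,0,0]]}'
python3 - <<'E'
from h import *
o=ctrl.get_obs(); np.savez("w3.npz",p=o["ee_pos"],r=o["orientation"]);print(Ro.from_rotvec(o["orientation"]).as_matrix().round(3),o["qpos"])
im=ctrl.get_image("wrist");cv2.imwrite("pics/w3.png",im[:,:,::-1])
E
```

```text
t: 9.78
ee_pos: [539.2, -306.4, 338.0]
orientation: [-3.14, 0.023, 0.004]
ft_force: [0.4, -0.1, 0.2]
width: 87.6
grasp_force: 0.0
[[ 1.    -0.015 -0.002]
 [-0.015 -1.     0.002]
 [-0.002 -0.002 -1.   ]] [-5.36174730e-01  3.11877461e-01  1.52141863e+00  3.82251318e-04
  1.31116804e+00  1.04914358e+00]
```

View pics/w3.png

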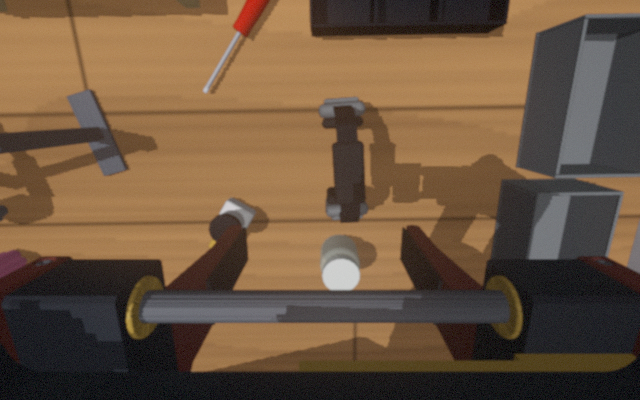

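The loose crown block is at about (349,172), cups at (341,108) and (347,205), jar at (341,265), carburettor at (233,222). I'll measure the crown with a dark mask.

Run:
```python
from h import *
im=cv2.imread("pics/w3.png");hsv=cv2.cvtColor(im,cv2.COLOR_BGR2HSV)
g=im.max(2)
for r in range(136,212,6):
    x=np.where((g[r,310:390]<90))[0]+310; print(r,x.min(),x.max(), g[r,328:372:4])
for p in((335,143),(362,143),(366,200),(333,200),(349,172)): print(p,wplane("w3.npz",p,155))
for p in((321,100),(363,100),(328,197),(368,197)): print(p,wplane("w3.npz",p,72))
```

```text
136 337 356 [159 161 122  63  66  63  62  78 159 160 161]
142 337 360 [157 152  95  63  63  55  58  62  69 153 156]
148 333 362 [157 102  68  66  65  65  67  69  61 135 149]
154 333 362 [165 127  72  68  68  66  68  66  65 139 163]
160 334 362 [167 137  71  66  67  65  65  66  66 132 168]
166 334 363 [168 144  65  70  64  63  65  64  64 121 168]
172 334 363 [168 160  63  62  68  63  62  65  66 114 170]
178 335 363 [171 165  66  69  70  65  67  67  65 106 169]
184 335 363 [166 168  69  68  67  69  60  61  49  97 165]
190 328 365 [ 69  61  70  73  73  70  64  58  55  70 114]
196 328 365 [ 68  61  68  69  66  63  67  61  56  60 114]
202 327 365 [ 67  66  69  67  63  62  61  60  59  71 116]
208 341 367 [107 112 120  96  60  70  62  65  79  86  95]
(335, 143) [ 578.7 -319.5]
(362, 143) [ 578.3 -349.5]
(366, 200) [ 512.4 -355.4]
(333, 200) [ 512.9 -316.9]
(349, 172) [ 545.8 -335.3]
(321, 100) [ 627.6 -303.8]
(363, 100) [ 626.8 -359.6]
(328, 197) [ 493.7 -311.8]
(368, 197) [ 493.  -369.6]
```

```bash
python3 -m pendant '{"grip":[1,1,1,1,1,1,1,1,1,1,1,1],"linear":[[4,14,0],[0,14,0],[0,0,20],[0,0,30],[0,0,30],[0,0,30],[0,0,30],[0,0,25],[0,0,15],[0,0,10],[0,0,7],[0,0,0]],"angular":[[0,0,-0.03],[0,0,-0.02],[0,0,0],[0,0,0],[0,0,0],[0,0,0],[0,0,0],[0,0,0],[0,0,0],[0,0,0],[0,0,0],[0,0,0]]}'
```

```text
t: 10.83
ee_pos: [543.2, -334.7, 141.3]
orientation: [-3.14, -0.063, 0.003]
ft_force: [-0.9, 0.9, 0.6]
width: 87.7
grasp_force: 0.0
```

```bash
python3 -m pendant '{"grip":[0.4,0,-0.2,-0.6,-1,-1,-1,-1,-1,-1],"linear":[[0,0,0],[0,0,0],[0,0,0],[0,0,0],[0,0,0],[0,0,0],[0,0,0],[0,0,0],[0,0,0],[0,0,0]],"angular":[[0,0,0],[0,0,0],[0,0,0],[0,0,0],[0,0,0],[0,0,0],[0,0,0],[0,0,0],[0,0,0],[0,0,0]]}'
```

```text
t: 11.67
ee_pos: [543.7, -335.1, 142.7]
orientation: [3.141, 0.061, -0.0]
ft_force: [-0.5, -0.6, 1.0]
width: 35.8
grasp_force: 29.9
```

```bash
python3 -m pendant '{"grip":[-1,-1,-1,-1,-1,-1,-1,-1,-1,-1,-1],"linear":[[0,0,-8],[0,0,-15],[0,0,-20],[0,0,-25],[0,0,-25],[0,0,-25],[0,0,-25],[0,0,-25],[0,0,-20],[0,0,-12],[0,0,0]],"angular":[[0,0,0],[0,0,0],[0,0,0],[0,0,0],[0,0,0],[0,0,0],[0,0,0],[0,0,0],[0,0,0],[0,0,0],[0,0,0]]}'
python3 - <<'E'
from h import *
o=ctrl.get_obs(); np.savez("w4.npz",p=o["ee_pos"],r=o["orientation"]);print(o["ee_pos"])
a=ctrl.get_image("wrist")[:,:,::-1];b=ctrl.get_image("side")[:,:,::-1]; cv2.imwrite("pics/side4.png",b);cv2.imwrite("pics/w4.png",a)
p=o["ee_pos"]-[0,0,0];c=ctrl.camera_params("side");f=200/np.tan(np.radians(c["vfov"]/2));q=c["R"]@p+c["t"];u,v=q[0]/q[2]*f+c["cx"],q[1]/q[2]*f+c["cy"];print(u,v)
x,y=int(u)-70,int(v)-50;print(x,y)
B=cv2.resize(b[y:y+140,x:x+140],(400,400),interpolation=cv2.INTER_CUBIC)
A=cv2.resize(a[80:400,160:480],(400,400))
cv2.imwrite("pics/lift.png",np.hstack([A,B]))
E
```

```text
t: 12.58
ee_pos: [544.7, -335.7, 345.9]
orientation: [3.138, 0.061, 0.006]
ft_force: [0.4, -1.1, -1.4]
width: 35.6
grasp_force: 29.9
[ 544.68474432 -335.72242183  345.91908952]
440.2098613261953 291.0620397818137
370 241
```

View pics/lift.png

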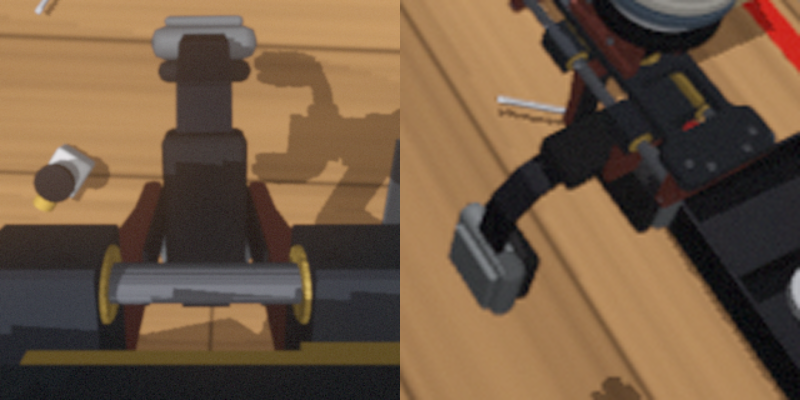

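The pair is held level and square in the gripper, crown under the TCP. Next: turn to the rail yaw, carry it over, and measure above the rail.

```bash
python3 -m pendant '{"grip":[-1,-1,-1,-1,-1,-1,-1,-1,-1,-1,-1,-1],"linear":[[0,0,0],[0,0,0],[0,0,0],[4,-15,0],[8,-28,0],[10,-35,0],[11,-37,0],[11,-37,0],[11,-37,0],[11,-37,0],[11,-37,0],[11,-37,0]],"angular":[[0,0,-0.07],[0,0,-0.07],[0,0,-0.073],[0,0,0],[0,0,0],[0,0,0],[0,0,0],[0,0,0],[0,0,0],[0,0,0],[0,0,0],[0,0,0]]}'
```

```text
t: 13.68
ee_pos: [552.7, -20.1, 341.2]
orientation: [-3.116, -0.392, 0.004]
ft_force: [1.5, 0.8, -2.2]
width: 35.7
grasp_force: 29.9
```

```bash
python3 -m pendant '{"grip":[-1,-1,-1,-1,-1,-1,-1,-1,-1],"linear":[[11,-37,0],[11,-37,0],[11,-35,0],[8,-28,0],[5,-17,0],[2,-8,0],[0,0,0],[0,0,0],[0,0,0]],"angular":[[0,0,0],[0,0,0],[0,0,0],[0,0,0],[0,0,0],[0,0,0],[0,0,0],[0,0,0],[0,0,0]]}'
python3 - <<'E'
from h import *
print("grip chk crown edge x (want tcp+36)",wplane("w4.npz",(324,186),359))
o=ctrl.get_obs();m=np.array([553.4,170]);th=np.radians(14.5);R=np.array([[np.cos(th),-np.sin(th)],[np.sin(th),np.cos(th)]])
M=Ro.from_rotvec(o["orientation"]).as_matrix();print("tcp rail",R.T@(o["ee_pos"][:2]-m),o["ee_pos"][2],np.degrees(np.arctan2(M[1,0],M[0,0])))
E
```

```text
t: 14.43
ee_pos: [560.0, 145.1, 342.2]
orientation: [3.116, 0.392, -0.002]
ft_force: [-0.5, 0.1, -1.7]
width: 35.6
grasp_force: 29.9
grip chk crown edge x (want tcp+36) [ 581.5 -334.9]
tcp rail [  0.13461929 -25.7079652 ] 342.1945102557802 14.355006156789832
```

```bash
python3 -m pendant '{"grip":[-1,-1,-1,-1,-1,-1,-1,-1,-1,-1,-1,-1],"linear":[[0,0,10],[0,0,20],[0,0,20],[0,0,20],[0,0,20],[0,0,20],[0,0,20],[0,0,16],[0,0,12],[0,0,8],[0,0,4],[0,0,0]],"angular":[[0,0,0],[0,0,0],[0,0,0],[0,0,0],[0,0,0],[0,0,0],[0,0,0],[0,0,0],[0,0,0],[0,0,0],[0,0,0],[0,0,0]]}'
```

```text
t: 15.43
ee_pos: [560.1, 145.7, 172.0]
orientation: [3.117, 0.394, -0.002]
ft_force: [0.1, 0.9, -2.0]
width: 35.6
grasp_force: 29.9
```

```bash
python3 -m pendant '{"grip":[-1,-1,-1,-1,-1],"linear":[[0,0,1],[0,0,1],[0,0,1],[0,0,0],[0,0,0]],"angular":[[0,0,0],[0,0,0],[0,0,0],[0,0,0],[0,0,0]]}'
python3 - <<'E'
from h import *
a=ctrl.get_image("scene")[150:290,260:420,::-1]; b=ctrl.get_image("side")[110:250,250:410,::-1]
cv2.imwrite("pics/place.png",np.hstack([cv2.resize(x,(400,350),interpolation=cv2.INTER_CUBIC) for x in(a,b)]))
E
```

```text
t: 15.85
ee_pos: [560.5, 146.3, 170.1]
orientation: [-3.117, -0.395, -0.001]
ft_force: [0.3, -0.7, -1.2]
width: 35.6
grasp_force: 29.9
```

```bash
python3 -m pendant '{"grip":[-1,-1,-1,-1],"linear":[[0,0,1],[0,0,1],[0,0,0],[0,0,0]],"angular":[[0,0,0],[0,0,0],[0,0,0],[0,0,0]]}'
```

```text
t: 16.28
ee_pos: [560.2, 146.2, 167.6]
orientation: [3.117, 0.394, -0.0]
ft_force: [0.4, -0.5, -1.5]
width: 35.7
grasp_force: 29.9
```

```bash
python3 -m pendant '{"grip":[-1,-1,-1,-1],"linear":[[0,0,1],[0,0,0.5],[0,0,0],[0,0,0]],"angular":[[0,0,0],[0,0,0],[0,0,0],[0,0,0]]}'
```

```text
t: 16.62
ee_pos: [560.3, 146.1, 166.1]
orientation: [3.117, 0.394, -0.0]
ft_force: [0.1, -0.2, -1.5]
width: 36.0
grasp_force: 29.9
```

```bash
python3 -m pendant '{"grip":[-1,-1,-1,-1],"linear":[[0,0,1],[0,0,0.5],[0,0,0],[0,0,0]],"angular":[[0,0,0],[0,0,0],[0,0,0],[0,0,0]]}'
```

```text
t: 16.95
ee_pos: [560.5, 146.2, 165.6]
orientation: [-3.117, -0.395, -0.001]
ft_force: [-3.4, -1.0, 5.8]
width: 35.8
grasp_force: 29.9
```

```bash
python3 -m pendant '{"grip":[-1,-1,-1,-1],"linear":[[0,0,1],[0,0,0],[0,0,0],[0,0,0]],"angular":[[0,0,0],[0,0,0],[0,0,0],[0,0,0]]}'
```

```text
t: 17.28
ee_pos: [560.6, 146.2, 165.6]
orientation: [-3.117, -0.394, -0.001]
ft_force: [-5.8, -1.6, 13.1]
width: 35.6
grasp_force: 29.9
```

Contact is at the expected height (the force turned upward). I'll relieve it, open and rise.

```bash
python3 -m pendant '{"grip":[-1,-1,-0.1,0,0.2,0.4,0.6,0.8,0.8,0.8,0.8,0.8],"linear":[[0,0,-1],[0,0,0],[0,0,0],[0,0,0],[0,0,0],[0,0,0],[0,0,0],[0,0,0],[0,0,0],[0,0,-3],[0,0,-5],[0,0,-10]],"angular":[[0,0,0],[0,0,0],[0,0,0],[0,0,0],[0,0,0],[0,0,0],[0,0,0],[0,0,0],[0,0,0],[0,0,0],[0,0,0],[0,0,0]]}'
```

```text
t: 18.28
ee_pos: [559.7, 146.0, 182.4]
orientation: [3.117, 0.394, -0.003]
ft_force: [-1.2, -0.2, -0.7]
width: 78.8
grasp_force: 0.0
```

```bash
python3 -m pendant '{"grip":[0.8,0.8,0.8,0.8,0.8,0.8,0.8,0.8,0.8,0.8,0.8,0.8],"linear":[[0,0,-15],[0,0,-25],[0,0,-25],[0,0,-25],[0,0,-25],[0,0,-25],[0,0,-15],[0,0,0],[0,0,0],[0,0,0],[0,0,0],[0,0,0]],"angular":[[0,0,0],[0,0,0],[0,0,0],[0,0,0],[0,0,0],[0,0,0],[0,0,0],[0,0,0],[0,0,0],[0,0,0],[0,0,0],[0,0,0]]}'
python3 - <<'E'
from h import *
import time
g=lambda:(ctrl.get_image("scene")[150:290,260:420,::-1],ctrl.get_image("side")[110:250,250:410,::-1])
a,b=g(); a2,b2=g(); print(np.abs(a.astype(int)-a2).mean(),np.abs(b.astype(int)-b2).mean())
w=ctrl.get_image("wrist")[:,:,::-1]
top=np.hstack([cv2.resize(x,(400,350),interpolation=cv2.INTER_CUBIC) for x in(a,b)])
cv2.imwrite("pics/final.png",np.vstack([top,cv2.copyMakeBorder(cv2.resize(w,(400,250)),0,0,0,400,cv2.BORDER_CONSTANT)]))
E
```

```text
t: 19.28
ee_pos: [559.7, 146.0, 336.2]
orientation: [3.116, 0.394, -0.004]
ft_force: [0.5, 0.5, -0.3]
width: 79.5
grasp_force: 0.0
0.49776785714285715 1.306532738095238
```

View pics/final.png

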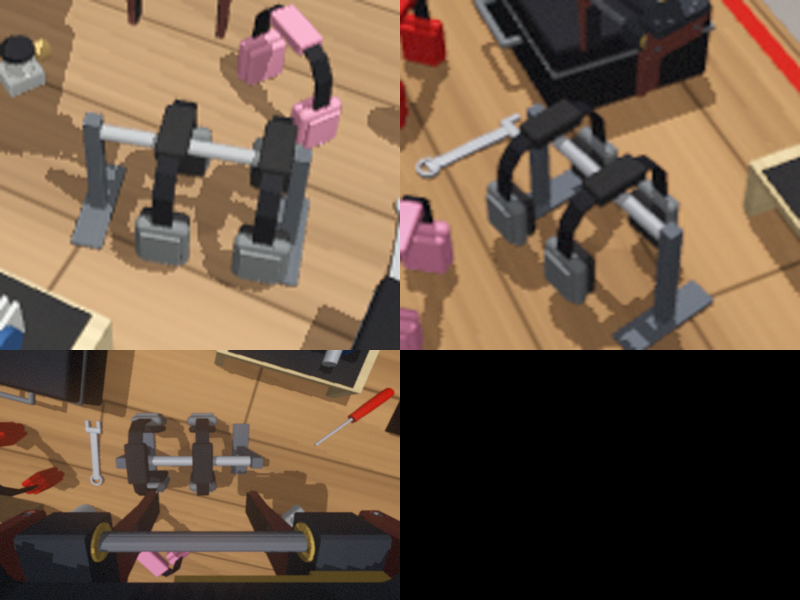

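Both pairs hang on the bar with a cup on each side (scene crop (180,135) and (275,145)), and the gripper is clear. The side frames differed slightly, so I'll let things settle, check stillness and hand in.

```bash
Z='ok'; python3 -m pendant '{"grip":[0.8,0.8,0.8,0.8,0.8,0.8,0.8,0.8,0.8,0.8,0.8,0.8],"linear":[[0,0,0],[0,0,0],[0,0,0],[0,0,0],[0,0,0],[0,0,0],[0,0,0],[0,0,0],[0,0,0],[0,0,0],[0,0,0],[0,0,0]],"angular":[[0,0,0],[0,0,0],[0,0,0],[0,0,0],[0,0,0],[0,0,0],[0,0,0],[0,0,0],[0,0,0],[0,0,0],[0,0,0],[0,0,0]]}'
python3 - <<'E'
from h import *
g=lambda n:ctrl.get_image(n).astype(int)
for n,(y0,y1,x0,x1) in (("scene",(190,262,310,385)),("side",(150,235,285,365))):
    a=g(n);
    for _ in range(5): b=g(n)
    d=np.abs(a-b); print(n,"rail",d[y0:y1,x0:x1].mean(),"static bench",d[330:390,100:160].mean(),(d[y0:y1,x0:x1].max(2)>25).sum())
E
```

```text
t: 20.53
ee_pos: [560.3, 146.2, 337.7]
orientation: [3.117, 0.395, 0.0]
ft_force: [-0.1, -0.1, -0.8]
width: 79.2
grasp_force: 0.0
scene rail 0.5720987654320988 static bench 0.2834259259259259 0
side rail 1.2919117647058824 static bench 0.9350925925925926 0
```

Differences are at noise level with no changed pixels, so everything is still.

```bash
python3 -c "from workcell import ctrl; print(ctrl.close_job())"
```

```text
the job is handed in; nothing more can be done
None
```

I slid the first pair up against the upright at the +y end and hung the second pair beside it, about 25 mm to the other side of the rail's middle; both hung still with the gripper clear when I handed the job in at about 21 s, though the hand-in gave no verdict.

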